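# Recharge the wax melting pot

## Task

Lift the lid off the blue wax melting pot by its knob, keeping it level, and set it down gently, knob up, in the middle of the cork mat. Then lower the yellow wax block (not the red one) into the open pot, letting go only once it is down at the pot's mouth or lower. A dipping rail hangs over the pot, so come in slanted from the front; leave the red wax, the mug and the jar where they are.

Things in the scene. Friction and masses are not known exactly. Their poses are not given: they have to be found in the camera images.
- melter: Fixed melting station: grey hotplate 190 x 190 mm, 44 mm high, a dark blue enamel pot fixed on its middle, a wooden dipping rail above. Origin: on the work surface under the pot's centre; z up; -x is the open front, where the tool can come in slanted; yaw up to 0.3 rad. Behind the pot two 22 mm posts, 310 mm high, at x = 120, y = +-115 mm, with a crossbar at z = 60 mm.
- pot_floor (a point): Centre of the pot's inner floor, 49 mm above the work surface and 86 mm below the rim; axes as the melter's.
- pot_rim (a point): Centre of the pot's mouth at rim height, 135 mm above the work surface; axes as the melter's. The pot is 140 mm in outer and 132 mm in inner diameter; two small ears at +-y reach 94 mm from its axis, 27 mm below the rim.
- rail_mid (a point): Middle of the dipping rail over the pot: round bar 27 mm thick with its wax crust (drips to 27 mm below its axis), 300 mm long along the melter's y; axis 28 mm behind the pot's centre, 297 mm up, in the way of a gripper coming straight down on the knob. 18 mm brackets at y = +-115 mm, 282 to 312 mm up, run back to the posts.
- lid: Loose dark blue enamel lid, about 0.3 kg: disc 150 mm in diameter, under it a plug 124 mm in diameter, 8 mm deep, that sits in the pot's mouth (4 mm play). On top a 14 mm stem with a pale wooden round knob 28 mm in diameter. Origin: centre of the plug's underside (8 mm below the rim when on the pot); z up; disc z = 8 to 12 mm, knob z = 26 to 52 mm.
- lid_knob (a point): Middle of the lid's wooden knob, 39 mm above the lid's origin, 27 mm above the disc's top.
- cork_mat: Fixed brown cork mat 190 x 190 mm, 8 mm thick, lying on the table on one side of the pot (left or right varies). Origin: centre of its underside; z up. Its top is 8 mm above the origin.
- wax_board: Fixed pale wooden board 200 x 200 mm, 16 mm thick, on the other side, with the two wax blocks lying on it. Origin: centre of its underside; z up.
- yellow_wax: Loose yellow wax block 70 x 40 x 30 mm (x, y, z), about 80 g, lying flat on the board. Origin: centre of its underside; x along its length, z up.
- yellow_wax_center (a point): Centre of the yellow wax block, 15 mm above its origin.
- red_wax: Loose red wax block of the same size 70 x 40 x 30 mm, on the same board, to be left alone. Origin: centre of its underside; x along its length.
- mug: Loose dark blue enamel mug, 80 mm in diameter, 90 mm high, handle at its +y, to be left alone. Origin: centre of its underside.
- jar: Loose amber glass jar with steel cap, 70 mm in diameter, 100 mm high, to be left alone. Origin: centre of its underside.
Mind the look-alikes: they are no part of the job. What is shaped like the lid but grey or turquoise is not meant. Several things have the shape of the yellow_wax; the one meant has the colours described above.

How it is judged:
On the way, in this order (a step that is already met when the one before it is completed fails the run):
1. the lid rests on the middle of the cork mat, knob up, let go (horizontal distance between lid and cork_mat below 0.045 m and z of lid in the frame of cork_mat below 0.014 m and angle between lid's own z axis and vertical below 0.1 rad and linear speed of lid below 0.03 m/s and contact force between the fingers and lid below 0.05 N), for 0.2 s.
2. the yellow wax block lies in the pot, let go (horizontal distance between yellow_wax_center and pot_floor below 0.062 m and z of yellow_wax_center in the frame of pot_floor between 0 and 0.06 m and linear speed of yellow_wax below 0.03 m/s and contact force between the fingers and yellow_wax below 0.05 N), for 0.2 s.
At the end, for the whole second after the job is handed in: The lid rests flat on the cork mat, knob up (within 0.1 rad of level), its centre within 45 mm of the mat's. The yellow wax block is at rest in the pot: its centre less than 60 mm above the pot's floor and within 62 mm of its axis. Both are let go (all of step 1 and all of step 2); the robot touches nothing.
It fails at once if the lid is tipped more than 0.5 rad (29 degrees) from level (angle between lid's own z axis and vertical above 0.5 rad).
It fails at once if the lid is dropped: let go, away from the pot, more than 30 mm above where it would lie on the mat (horizontal distance between lid and pot_rim above 0.04 m and z of lid in the frame of cork_mat above 0.038 m and contact force between the fingers and lid below 0.02 N).
It fails at once if the yellow wax is dropped: let go with its centre more than 40 mm above the pot's rim (z of yellow_wax_center in the frame of pot_rim above 0.04 m and contact force between the fingers and yellow_wax below 0.02 N).
It fails at once if the red wax, the mug or the jar is moved more than 30 mm (distance of any of red_wax, mug, jar from where it was at the start of the episode above 0.03 m).
It also fails if it takes over 59 s, if anything falls off the work surface, if the arm or the gripper's body presses on something with over 40 N, if the wrist force passes 120 N, or if a joint passes its speed limit or range.

## Robot

A 7-joint arm with a two-finger parallel gripper is mounted at the origin on the work surface. World frame = base frame: x ahead of the robot, y to its left, z up, the work surface at z = 0. Lengths are in m, angles in rad, forces in N, time in s.
With the tool pointing down it reaches from about 0.425 to 0.875 m from the base axis. Payload 4.7 kg.
Tool frame: the origin (TCP) lies midway between the tips of the shut fingers; the grasp point (between the pads) lies 19 mm behind it; x points along the fingers, z is the direction in which the jaws open and shut, and the axes are right-handed (so a half turn about x gives the same grasp; the last joint's range is limited). The gripper opens to 87 mm and grips with 3 to 60 N. Pads are 19 mm wide; open, the fingers measure 117 mm over their backs; the gripper's body (75 mm by 190 mm) begins 51 mm behind the grasp point.
Start: joints at [1.332, 0.321, -0.07, 1.45, 0.023, 1.371, -0.057], TCP at [0.163, -0.629, 0.183] pointing down, gripper open.
Joint ranges: [-2.86, 2.86], [-0.3, 2.09], [-1.38, 1.24], [0.06, 2.45], [-1.56, 4.7], [0.09, 2.05], [-2.69, 2.69]. Speed limits (rad/s): [2.57, 2.57, 3.14, 3.14, 3.14, 3.14, 3.14].

## Interface

Orientations are given as a rotation vector (axis times angle).
In Python, from bench import ctrl, vision, close_job gives the robot as it stands. The module is installed in compiled form; this text tells all that it offers.
- The arm moves only by the tool servo_tool, never from a script. Its argument "commands" is a list that holds one entry, the list of rows, each a list of 7 numbers: the turn, a rotation vector about the tool's x, y, z in degrees, then the shift along the tool's x, y, z in mm, then the finger opening in mm, from 0 to 87. In form: [[[wx, wy, wz, x, y, z, grip], ...]]. A call has 1 to 5 rows; each row is the pose to reach, as a shift and turn from the pose commanded when the call began, along the tool's axes at that moment; what a row does not reach only later rows make up. A row lasts 1/8 s, in which the tool goes at most 62.5 mm and 10.7 degrees, less where a joint would pass 70% of its speed; a pose out of reach is approached as far as the arm can. A call with a gripper value outside its range is refused whole. The fingers move at their own pace and stop on an object; "newtons" is the grip in N (left out, the last holds). Time passes only in rows, so rows that repeat a pose let the fingers close. It gives the time, the measured TCP pose, the force and the opening at its end, in the units of the state.
- ctrl.get_state(): the state, without advancing time (a new reading comes with each control period).
- vision.get_image(name): name is "scene" or "top"; returns the picture (384x512x3 uint8, red, green, blue); there is no depth.
- vision.camera_info(name): a dict with "fov_y" (degrees; the focal length in pixels is half the picture's height over the tangent of half this angle, whatever the lens; pixels are square), "cx", "cy" (the principal point, pixels), "pose" (4x4, takes a point from camera to world coordinates). Camera axes: x right, y down, z forward; pixel columns grow to the right and rows downward; lengths in m; the calibration is good to about 2 mm. A picture is of the moment at which its call begins. camera_info takes no time and is no camera call.
- close_job(): hands the job in, once; it reports no verdict.
The state is a dict: "time": time; "joint_positions": joint angles; "qd": joint speeds; "joint_torque": joint torques, N m; "position": TCP position; "tool_rot": TCP orientation; "ft_force": force on the tool from outside, world axes, zero at the start; "torque": the same for the moment, N m; "grip_width": opening from 0.0 (shut) to 1.0 (fully open).
Only numpy, scipy, OpenCV 4.12 (cv2) and the standard library are available. Lean on these libraries where they do the work, as an engineer would, in place of code of your own. Each camera call takes 0.05 s, during which the arm holds its last target. There are 200 camera calls.

## Working session

There is one attempt and no reset: what is moved stays moved. The work goes in short steps, Python scripts to look and compute and a tool call to move; the robot and the scene stay as the last step left them, time stands still between calls to the robot, and variables do not carry over. Pictures are saved under pics/ and viewed, about 8 in all and at most 12, crops included, and the job is handed in when it is done.

Besides the shell and the picture viewer there is one more tool, called after "Emit:" as name([rows], argument=value, ...), one row to a line, values as JSON. servo_tool: Moves the arm, as the interface text tells. Its arguments: {"type":"object","properties":{"commands":{"type":"array"},"newtons":{"type":"number"}},"required":["commands"]}

```bash
mkdir -p pics; ls; python3 - <<'E'
from bench import ctrl, vision
import cv2, numpy as np
for n in ("scene","top"):
    im=vision.get_image(n); cv2.imwrite(f"pics/{n}0.png",im[:,:,::-1])
    i=vision.camera_info(n); print(n,i["fov_y"],i["cx"],i["cy"]); print(np.round(i["pose"],4).tolist(), {k:v for k,v in i.items() if k not in("pose",)})
print(ctrl.get_state())
E
```

```text
pics
scene 56.146243797598586 257.57471386413545 191.23114022583218
[[0.3681, 0.6825, -0.6315, 1.1581], [0.9297, -0.2804, 0.239, -0.3111], [-0.014, -0.675, -0.7377, 0.9401], [0.0, 0.0, 0.0, 1.0]] {'fov_y': 56.146243797598586, 'cx': 257.57471386413545, 'cy': 191.23114022583218}
top 47.135978131437085 254.60321573599293 189.36513321770013
[[0.0123, -0.9964, 0.0837, 0.3709], [-0.9998, -0.011, 0.0155, -0.0744], [-0.0145, -0.0839, -0.9964, 1.714], [0.0, 0.0, 0.0, 1.0]] {'fov_y': 47.135978131437085, 'cx': 254.60321573599293, 'cy': 189.36513321770013}
{'time': 0.1, 'joint_positions': array([ 1.33206997,  0.32173756, -0.07008576,  1.45155298,  0.02257852,
        1.37075096, -0.05690265]), 'qd': array([-1.66550486e-06, -1.19249552e-03, -6.86993839e-04, -4.26947167e-03,
       -1.08635925e-04, -1.06174720e-03,  1.20118738e-03]), 'joint_torque': array([ 3.10073460e-07, -4.92571306e+01, -4.05708980e-01, -3.13401318e+01,
       -6.41828589e-02,  3.94514774e-02,  8.44199667e-05]), 'position': array([ 0.16241504, -0.62881896,  0.18157827]), 'tool_rot': array([ 1.02194771,  1.31965224, -1.02034329]), 'ft_force': array([ 0.22996683, -0.09825601, -0.39216406]), 'torque': array([ 0.03685562, -0.03988442,  0.05563042]), 'grip_width': 0.9961120328037953}
```

View pics/scene0.png

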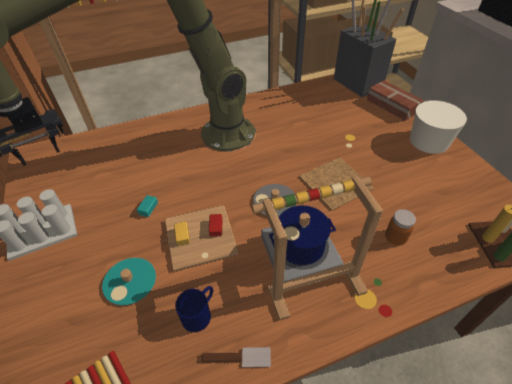

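View pics/top0.png

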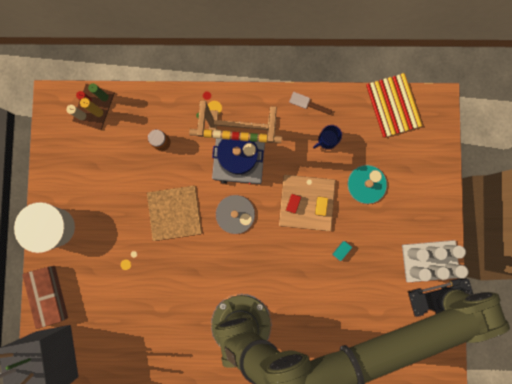

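```bash
cat > h.py <<'E'
from bench import ctrl, vision
import cv2, numpy as np
from scipy.spatial.transform import Rotation as R
def cam(n):
    i=vision.camera_info(n); f=192/np.tan(np.radians(i["fov_y"]/2)); return f,i["cx"],i["cy"],np.array(i["pose"])
def ray(n,p):
    f,cx,cy,T=cam(n); d=T[:3,:3]@np.array([(p[0]-cx)/f,(p[1]-cy)/f,1]); return T[:3,3],d
def onz(n,p,z):
    o,d=ray(n,p); return o+d*(z-o[2])/d[2]
def tri(p,q):
    (a,u),(b,v)=ray("scene",p),ray("top",q); s=np.linalg.lstsq(np.c_[u,-v],b-a,rcond=None)[0]
    x,y=a+s[0]*u,b+s[1]*v; return (x+y)/2,np.linalg.norm(x-y)
def proj(n,P):
    f,cx,cy,T=cam(n); c=T[:3,:3].T@(np.array(P)-T[:3,3]); return c[:2]/c[2]*f+[cx,cy]
def blobs(im,lo,hi,roi,amin=20):
    x,y,w,h=roi; m=cv2.inRange(cv2.cvtColor(im[y:y+h,x:x+w],cv2.COLOR_RGB2HSV),lo,hi)
    m=cv2.morphologyEx(m,cv2.MORPH_CLOSE,np.ones((3,3),np.uint8))
    cs=cv2.findContours(m,cv2.RETR_EXTERNAL,cv2.CHAIN_APPROX_NONE)[0]
    return [c+[x,y] for c in sorted(cs,key=cv2.contourArea,reverse=True) if cv2.contourArea(c)>amin]
E
python3 - <<'E'
from h import *
a=cv2.imread("pics/scene0.png"); b=cv2.imread("pics/top0.png")
A=cv2.resize(a[150:300,150:400],None,fx=3,fy=3,interpolation=2)
B=cv2.resize(b[90:240,140:390],None,fx=3,fy=3,interpolation=2)
A=cv2.resize(a[170:280,150:400],None,fx=3,fy=2.7,interpolation=2);B=cv2.resize(b[95:240,185:385],None,fx=3.75,fy=2.05,interpolation=2)
cv2.imwrite("pics/c1.png",np.vstack([A,B]))
t=b[:,:,::-1]; 
for nm,lo,hi,roi,z in [("yellow",(20,150,120),(35,255,255),(305,185,40,40),.046),("red",(0,180,60),(8,255,255),(280,190,25,30),.046),("mat",(8,60,60),(25,255,255),(145,183,60,60),.008)]:
    for c in blobs(t,lo,hi,roi)[:2]:
        r=cv2.minAreaRect(c); P=np.array([onz("top",p,z) for p in cv2.boxPoints(r)]); e=P[1]-P[0];g=P[2]-P[1]
        print(nm,r,np.round(onz("top",r[0],z),3),"sides",np.linalg.norm(e).round(3),np.linalg.norm(g).round(3),"yaw",np.degrees(np.arctan2(e[1],e[0])).round(1),np.degrees(np.arctan2(g[1],g[0])).round(1))
E
```

```text
yellow ((320.9384765625, 205.49234008789062), (9.426639556884766, 16.372583389282227), 7.125016689300537) [ 0.453 -0.3    0.046] sides 0.062 0.036 yaw -7.1 -96.5
red ((292.9500427246094, 203.1500244140625), (10.11928653717041, 17.39252471923828), 18.434947967529297) [ 0.46  -0.194  0.046] sides 0.066 0.038 yaw -18.0 -107.9
mat ((174.5, 212.5), (59.0, 59.0), 90.0) [0.421 0.262 0.008] sides 0.231 0.229 yaw -89.4 -178.7
```

View pics/c1.png

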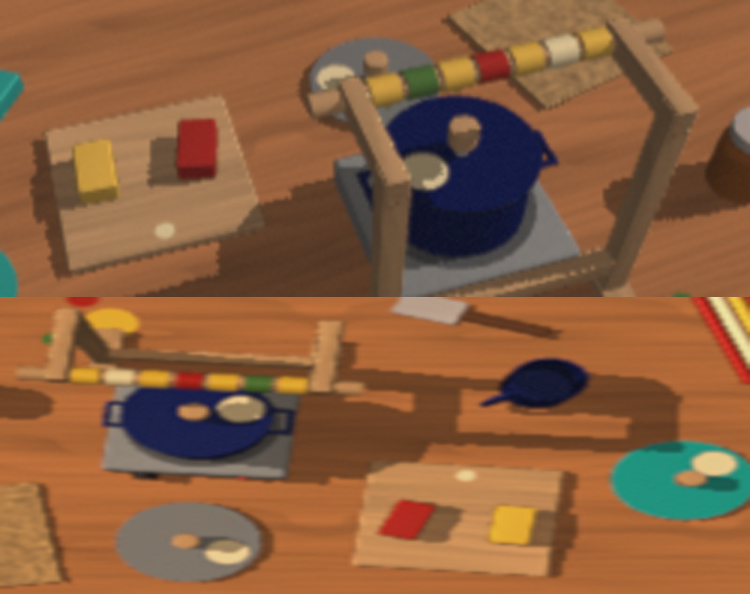

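```bash
python3 - <<'E'
from h import *
s=cv2.imread("pics/scene0.png")[:,:,::-1].copy(); t=cv2.imread("pics/top0.png")[:,:,::-1].copy()
def cen(im,roi):
    out=[]
    for c in blobs(im,(3,60,60),(20,200,255),roi,8):
        m=cv2.moments(c); out.append((m['m10']/m['m00'],m['m01']/m['m00'],m['m00'],cv2.boundingRect(c)))
    return out
ks=cen(s,(294,205,22,28)); kt=cen(t,(226,142,17,18)); print(ks,kt)
print("knob",tri(ks[0][:2],kt[0][:2]), onz("top",kt[0][:2],.168), onz("scene",ks[0][:2],.166))
l,r=onz("top",(191,133),.297),onz("top",(280,138.5),.297); print("rail",l,r,(l+r)/2,np.degrees(np.arctan2(l[0]-r[0],l[1]-r[1])),np.linalg.norm(l-r))
for c in blobs(t,(110,120,20),(130,255,160),(205,125,70,60))[:1]:
    print("pot blob",cv2.boundingRect(c),cv2.fitEllipse(cv2.convexHull(c)))
    print("lid ctr",onz("top",cv2.fitEllipse(cv2.convexHull(c))[0],.139))
for p in [(214,182),(263,184),(212,152.5)]: print("plate",onz("top",p,.044))
for n,lo,hi,roi,im in [("ys",(20,120,90),(35,255,255),(165,215,35,35),s)]:
    c=blobs(im,lo,hi,roi)[0]; print(n,cv2.boundingRect(c),cv2.minAreaRect(c))
for z in(.0,.046): print("proj yellow ctr",proj("scene",(.453,-.3,z)))
for n,p in [("mug",(330,137)),("jar",(157,139))]: print(n,onz("top",p,.09))
S=ctrl.get_state(); M=R.from_rotvec(S["tool_rot"]).as_matrix(); print(M.round(3),S["position"])
# mat corner check
for p in [(148,191),(195,187),(201,234),(154,240)]: print(onz("top",p,.008).round(3))
E
```

```text
[(304.23263888888886, 218.94791666666666, 96.0, (300, 213, 10, 13)), (295.60869565217394, 230.3913043478261, 11.5, (294, 228, 5, 5))] [(236.3445692883895, 150.71535580524343, 44.5, (232, 147, 9, 8))]
knob (array([0.63864126, 0.01761707, 0.16684134]), np.float64(0.002848972845197711)) [0.63784564 0.01624316 0.168     ] [0.63852562 0.01934618 0.166     ]
rail [0.67273755 0.15813426 0.297     ] [ 0.65721715 -0.13310003  0.297     ] [0.66497735 0.01251712 0.297     ] 3.050511024031406 0.2916475542842092
pot blob (218, 140, 39, 34) ((236.31983947753906, 155.6080322265625), (32.53127670288086, 40.81656265258789), 114.05355834960938)
lid ctr [0.62496327 0.01775019 0.139     ]
plate [0.53766077 0.10698781 0.044     ]
plate [ 0.53202495 -0.08016092  0.044     ]
plate [0.65141697 0.11696023 0.044     ]
ys (175, 222, 14, 23) ((181.42308044433594, 233.11538696289062), (20.39607810974121, 12.551432609558105), 78.69007110595703)
proj yellow ctr [183.1095477  238.62892498]
proj yellow ctr [180.61917043 229.98786342]
mug [ 0.7064647  -0.32805471  0.09      ]
jar [0.69283442 0.31936874 0.09      ]
[[-0.     0.968  0.25 ]
 [ 0.002  0.25  -0.968]
 [-1.    -0.    -0.002]] [ 0.16241504 -0.62881896  0.18157827]
[0.503 0.368 0.008]
[0.521 0.185 0.008]
[0.339 0.157 0.008]
[0.313 0.339 0.008]
```

```bash
cat >> h.py <<'E'
def frame(az,sl):  # tool x at azimuth az, sl deg below horizontal; z horizontal, left
    a,s=np.radians([az,sl]); x=np.array([np.cos(a)*np.cos(s),np.sin(a)*np.cos(s),-np.sin(s)]); z=np.array([-np.sin(a),np.cos(a),0])
    return np.c_[x,np.cross(z,x),z]
def go(G,az,sl,flip=1,pose=None):  # grasp-point target G -> turn deg, shift mm from current pose; returns new pose
    if pose is None: S=ctrl.get_state(); pose=(R.from_rotvec(S["tool_rot"]).as_matrix(),S["position"])
    M,p=pose; F=frame(az,sl)@np.diag([1,flip,flip]); P=np.array(G)+.019*F[:,0]
    w=np.degrees(R.from_matrix(M.T@F).as_rotvec()); d=1000*M.T@(P-p)
    print("turn",w.round(2),"shift",d.round(1),"rows",max(np.linalg.norm(w)/10.7,np.linalg.norm(d)/62.5).round(1)); return F,P
def st():
    S=ctrl.get_state(); M=R.from_rotvec(S["tool_rot"]).as_matrix(); g=S["position"]-.019*M[:,0]
    print("t",round(S["time"],2),"grasp",g.round(4),"az",np.degrees(np.arctan2(M[1,0],M[0,0])).round(1),"sl",np.degrees(np.arcsin(-M[2,0])).round(1),"zaxis",M[:,2].round(3),"q",S["joint_positions"].round(2),"F",S["ft_force"].round(1),"w",round(S["grip_width"]*87,1))
E
python3 - <<'E'
from h import *
for f in(1,-1): go((.35,-.55,.36),-50,65,f)
E
```

```text
turn [-113.38  -25.2   -15.95] shift [-161.2  204.8  -22.4] rows 11.0
turn [ 63.4  -14.14  22.34] shift [-161.2  204.8  -22.4] rows 6.4
```

Emit:
servo_tool([
  [[0,0,0,-60,0,0,87],[0,0,0,-120,0,0,87],[21,-5,7,-161,70,-8,87],[42,-9,15,-161,140,-15,87],[63,-14,22,-161,205,-22,87]],
], newtons=30)

```text
time: 0.72
position: [0.3309, -0.5665, 0.3434]
tool_rot: [1.421, 0.853, -1.297]
ft_force: [0.7, -0.5, 0.3]
grip_width: 1.005
```

```bash
python3 - <<'E'
from h import *
st(); go((.50,-.2,.32),-20,50,-1)
E
```

```text
t 0.72 grasp [ 0.3275 -0.5643  0.362 ] az -33.2 sl 77.6 zaxis [-0.278 -0.958  0.064] q [ 1.16  0.15 -0.11  1.37 -0.08  1.44 -0.79] F [ 0.7 -0.5  0.3] w 87.4
turn [ 5.07  1.66 28.04] shift [  26.9   68.2 -399.9] rows 6.5
```

Emit:
servo_tool([
  [[1,0,6,5,14,-60,87],[2,1,12,11,28,-120,87],[3,1,18,16,42,-180,87],[4,1,23,21,56,-240,87],[5,2,28,25,65,-300,87]],
])

```text
time: 1.35
position: [0.4853, -0.3314, 0.2807]
tool_rot: [1.638, 0.514, -0.957]
ft_force: [-0.3, -0.8, -0.6]
grip_width: 1.0
```

```bash
python3 - <<'E'
from h import *
st(); go((.50,.017,.30),0,50,-1)
E
```

```text
t 1.35 grasp [ 0.4743 -0.3286  0.2959] az -14.4 sl 53.4 zaxis [-0.32  -0.946 -0.056] q [ 0.74 -0.3   0.01  2.04 -0.38  0.86 -0.99] F [-0.3 -0.8 -0.6] w 87.0
turn [-16.67   9.08   3.  ] shift [ -39.8  -77.9 -338.3] rows 5.6
```

Emit:
servo_tool([
  [[-3,2,1,-8,-15,-60,87],[-7,4,1,-16,-30,-120,87],[-10,6,2,-24,-45,-180,87],[-14,8,3,-32,-60,-240,87],[-17,9,3,-38,-75,-300,87]],
])

```text
time: 1.98
position: [0.5351, -0.0655, 0.1428]
tool_rot: [1.632, 0.832, -0.671]
ft_force: [0.9, -0.8, 0.1]
grip_width: 0.998
```

```bash
python3 - <<'E'
from h import *
st(); go((.54,.0175,.25),0,50,-1)
E
```

```text
t 1.98 grasp [ 0.5239 -0.0687  0.1578] az 16.1 sl 52.2 zaxis [ 0.002 -0.978 -0.209] q [ 0.22 -0.3   0.11  2.33 -0.58  0.63 -0.91] F [ 0.9 -0.8  0.1] w 86.8
turn [-7.35 -9.56  3.93] shift [ -49.1   57.1 -100.5] rows 2.0
```

```bash
python3 - <<'E'
from h import *
go((.585,.0175,.235),0,50,-1)
E
```

```text
turn [-7.35 -9.56  3.93] shift [-10.7  84.8 -97.3] rows 2.1
```

Emit:
servo_tool([
  [[-3,-5,2,-40,40,-40,87],[-7,-9,4,-25,75,-80,87],[-7,-10,4,-11,85,-97,87],[-7,-10,4,-11,85,-97,87]],
])

```text
time: 2.48
position: [0.6102, 0.0266, 0.2232]
tool_rot: [1.453, 0.68, -0.676]
ft_force: [0.1, -1.4, 0.6]
grip_width: 0.996
```

```bash
python3 - <<'E'
from h import *
st(); go((.585,.0175,.235),0,50,-1); go((.6386,.0175,.166),0,50,-1)
E
```

```text
t 2.48 grasp [0.598  0.0266 0.2377] az -0.1 sl 49.8 zaxis [ 0.006 -1.     0.007] q [ 0.05 -0.3  -0.17  2.19  0.07  0.56 -1.74] F [ 0.1 -1.4  0.6] w 86.6
turn [ 0.52  0.09 -0.18] shift [ -6.3 -11.8   9. ] rows 0.3
turn [ 0.52  0.09 -0.18] shift [ 81.  -15.4   8.8] rows 1.3
```

Emit:
servo_tool([
  [[0,0,0,20,-13,9,87],[0,0,0,40,-15,9,87],[0,0,0,60,-15,9,87],[0,0,0,80,-15,9,87],[0,0,0,81,-15,9,87]],
])

```text
time: 3.1
position: [0.6473, 0.0068, 0.1449]
tool_rot: [1.46, 0.679, -0.695]
ft_force: [0.5, 1.0, 0.5]
grip_width: 1.001
```

```bash
python3 - <<'E'
from h import *
st(); go((.6386,.0175,.166),0,50,-1)
a=vision.get_image("scene")[:,:,::-1]; b=vision.get_image("top")[:,:,::-1]
A=cv2.resize(a[130:280,220:400],(520,433),interpolation=2);B=cv2.resize(b[110:210,200:270],(280,400),interpolation=2)
B=np.vstack([B,np.zeros((33,280,3),np.uint8)]); cv2.imwrite("pics/c2.png",np.hstack([A,B]))
E
```

```text
t 3.1 grasp [0.6352 0.007  0.1595] az -0.8 sl 50.4 zaxis [-0.009 -1.     0.004] q [ 0.08 -0.12 -0.17  2.21  0.13  0.37 -1.78] F [0.5 1.  0.5] w 87.0
turn [-0.26  0.52  0.43] shift [ -2.9   6.8 -10.7] rows 0.2
```

View pics/c2.png

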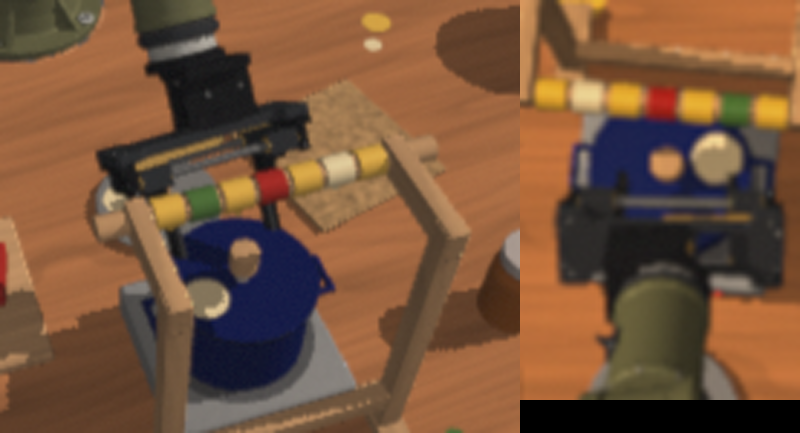

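Emit:
servo_tool([
  [[0,0,0,0,0,0,87],[0,0,0,0,0,0,87]],
])

```text
time: 3.45
position: [0.6488, 0.0083, 0.1486]
tool_rot: [1.46, 0.676, -0.689]
ft_force: [-0.2, 0.3, 0.1]
grip_width: 1.004
```

```bash
python3 - <<'E'
from h import *
st(); go((.6386,.0175,.166),0,50,-1)
E
```

```text
t 3.45 grasp [0.6366 0.0085 0.1632] az -0.7 sl 50.1 zaxis [-0.007 -1.     0.004] q [ 0.08 -0.13 -0.17  2.21  0.13  0.37 -1.78] F [-0.2  0.3  0.1] w 87.3
turn [-0.17  0.46  0.08] shift [-0.9  3.3 -9.2] rows 0.2
```

Emit:
servo_tool([
  [[0,0,0,-1,3,-9,87],[0,0,0,-1,3,-9,87],[0,0,0,-1,3,-9,60],[0,0,0,-1,3,-9,40],[0,0,0,-1,3,-9,20]],
], newtons=35)

```text
time: 4.08
position: [0.6503, 0.0171, 0.1502]
tool_rot: [1.46, 0.676, -0.691]
ft_force: [-0.1, -0.1, -0.8]
grip_width: 0.743
```

Emit:
servo_tool([
  [[0,0,0,0,0,0,0],[0,0,0,0,0,0,0],[0,0,0,0,0,0,0]],
])

```text
time: 4.45
position: [0.6504, 0.0174, 0.1503]
tool_rot: [1.46, 0.677, -0.69]
ft_force: [0.3, 0.8, -0.2]
grip_width: 0.4
```

```bash
python3 - <<'E'
from h import *
st()
M=R.from_rotvec(ctrl.get_state()["tool_rot"]).as_matrix(); print("up 25mm in tool",(M.T@[0,0,25]).round(1))
E
```

```text
t 4.45 grasp [0.6382 0.0175 0.1649] az -0.7 sl 50.2 zaxis [-0.007 -1.     0.004] q [ 0.08 -0.12 -0.19  2.2   0.16  0.38 -1.82] F [ 0.3  0.8 -0.2] w 34.8
up 25mm in tool [-19.2  16.    0.1]
```

Emit:
servo_tool([
  [[0,0,0,0,0,0,0],[0,0,0,0,0,0,0],[0,0,0,-6,5,0,0],[0,0,0,-12,10,0,0],[0,0,0,-18,15,0,0]],
])

```text
time: 5.08
position: [0.6507, 0.0175, 0.1749]
tool_rot: [1.46, 0.676, -0.689]
ft_force: [-0.4, 0.0, 1.1]
grip_width: 0.006
```

```bash
python3 - <<'E'
from h import *
st()
p=go((.565,.06,.20),0,50,-1)
E
```

```text
t 5.08 grasp [0.6385 0.0177 0.1895] az -0.7 sl 50.1 zaxis [-0.007 -1.     0.004] q [ 0.07 -0.15 -0.18  2.17  0.13  0.43 -1.79] F [-0.4  0.   1.1] w 0.5
turn [-0.18  0.45  0.1 ] shift [-55.5 -49.8 -41.9] rows 1.4
```

```bash
python3 - <<'E'
from h import *
a=vision.get_image("scene")[:,:,::-1]; b=vision.get_image("top")[:,:,::-1]
A=cv2.resize(a[170:270,250:370],(520,433),interpolation=2);B=cv2.resize(b[110:210,200:270],(280,400),interpolation=2)
B=np.vstack([B,np.zeros((33,280,3),np.uint8)]); cv2.imwrite("pics/c3.png",np.hstack([A,B]))
S=ctrl.get_state();print("tip px",proj("scene",S["position"]),proj("top",S["position"]))
E
```

```text
tip px [306.12692764 220.360647  ] [235.88704551 146.53951909]
```

View pics/c3.png

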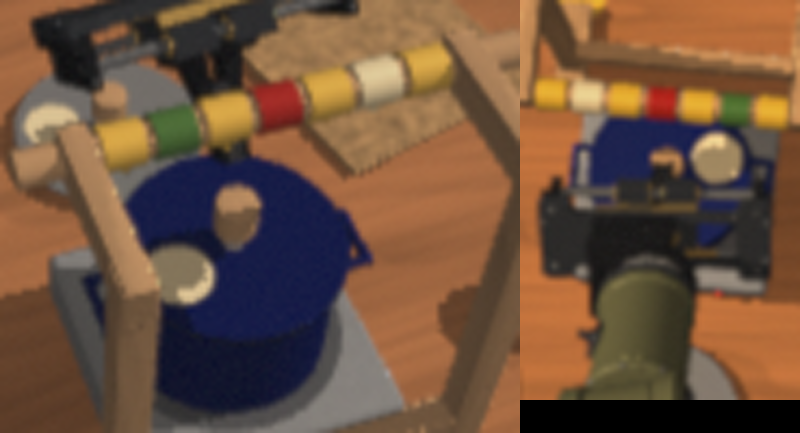

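```bash
python3 - <<'E'
from h import *
print(tri((304,206.5),(236.4,152.5)))
print(tri((304,204.5),(236.4,153.5)))
st()
a=vision.get_image("scene")[:,:,::-1]; b=vision.get_image("top")[:,:,::-1]
A=cv2.resize(a[185:235,280:330],(400,400),interpolation=0);B=cv2.resize(b[130:180,215:265],(400,400),interpolation=0)
cv2.imwrite("pics/c4.png",np.hstack([A,B]))
E
```

```text
(array([0.62653384, 0.01700547, 0.20606457]), np.float64(0.007175993414104902))
(array([0.62278148, 0.01754162, 0.20985979]), np.float64(0.008957659757603594))
t 5.17 grasp [0.6392 0.0178 0.1905] az -0.7 sl 50.0 zaxis [-0.007 -1.     0.004] q [ 0.07 -0.15 -0.18  2.17  0.13  0.43 -1.79] F [ 0.1 -0.1 -0.2] w 0.6
```

View pics/c4.png

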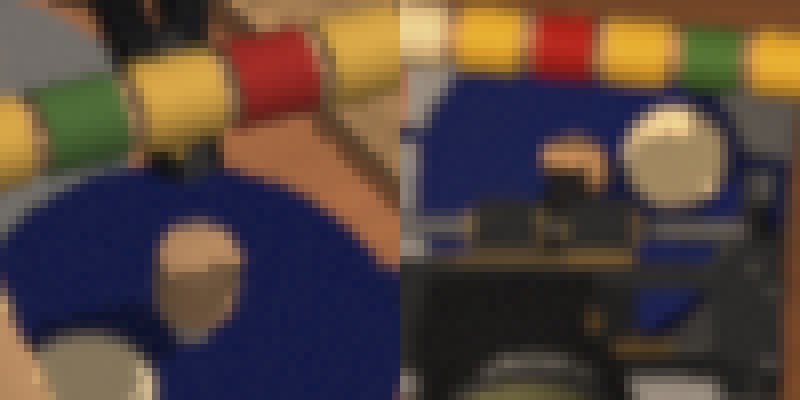

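Emit:
servo_tool([
  [[0,0,0,0,0,0,87],[0,0,0,0,0,0,87],[0,0,0,0,0,0,87],[0,0,0,0,0,0,87],[0,0,0,10,-8,0,87]],
])

```text
time: 5.9
position: [0.6516, 0.0176, 0.1621]
tool_rot: [1.461, 0.675, -0.688]
ft_force: [-0.1, 0.0, -0.3]
grip_width: 0.491
```

Emit:
servo_tool([
  [[0,0,0,10,-4,0,87],[0,0,0,20,-8,0,87],[0,0,0,30,-8,0,87],[0,0,0,30,-8,0,87],[0,0,0,30,-8,0,87]],
])

```text
time: 6.52
position: [0.664, 0.0172, 0.133]
tool_rot: [1.46, 0.676, -0.69]
ft_force: [0.5, -0.5, 0.1]
grip_width: 0.985
```

```bash
python3 - <<'E'
from h import *
st()
a=vision.get_image("scene")[:,:,::-1]; b=vision.get_image("top")[:,:,::-1]
A=cv2.resize(a[185:245,270:330],(480,480),interpolation=0);B=cv2.resize(b[130:190,215:255],(320,480),interpolation=0)
cv2.imwrite("pics/c5.png",np.hstack([A,B]))
S=ctrl.get_state();M=R.from_rotvec(S["tool_rot"]).as_matrix()
for s in(-.0435,.0435): p=S["position"]+s*M[:,2]; print(proj("scene",p),proj("top",p), "less39",proj("scene",p-.039*M[:,0]),proj("top",p-.039*M[:,0]))
E
```

```text
t 6.53 grasp [0.6518 0.0174 0.1476] az -0.7 sl 50.1 zaxis [-0.007 -1.     0.004] q [ 0.09 -0.07 -0.2   2.19  0.21  0.33 -1.86] F [ 0.5 -0.5  0.1] w 85.7
[320.92511431 228.6315969 ] [224.77134572 145.02016182] less39 [317.92346766 215.27818116] [223.87193017 150.40306953]
[292.31994534 238.17848287] [248.66365755 145.40401173] less39 [289.07126997 224.60175391] [248.2492992  150.80072539]
```

View pics/c5.png

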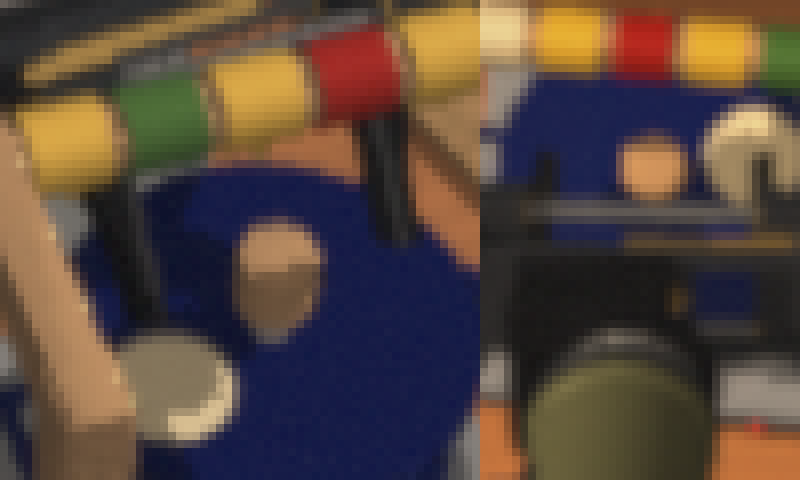

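Emit:
servo_tool([
  [[0,0,0,8,1,0,87],[0,0,0,16,2,0,87],[0,0,0,16,2,0,60],[0,0,0,16,2,0,30],[0,0,0,16,2,0,0]],
], newtons=35)

```text
time: 7.25
position: [0.6755, 0.0171, 0.1219]
tool_rot: [1.46, 0.677, -0.69]
ft_force: [0.0, -0.5, -0.2]
grip_width: 0.748
```

Emit:
servo_tool([
  [[0,0,0,0,0,0,0],[0,0,0,0,0,0,0],[0,0,0,0,0,0,0],[0,0,0,0,0,0,0],[0,0,0,0,0,0,0]],
])

```text
time: 7.88
position: [0.6755, 0.0171, 0.1219]
tool_rot: [1.46, 0.677, -0.69]
ft_force: [-0.8, 1.3, -0.8]
grip_width: 0.311
```

```bash
python3 - <<'E'
from h import *
st()
E
```

```text
t 7.88 grasp [0.6634 0.0172 0.1364] az -0.7 sl 50.1 zaxis [-0.007 -1.     0.004] q [ 0.1  -0.03 -0.21  2.18  0.25  0.31 -1.9 ] F [-0.8  1.3 -0.8] w 27.0
```

Emit:
servo_tool([
  [[0,0,0,-5,4,0,0],[0,0,0,-10,8,0,0],[0,0,0,-15,12,0,0],[0,0,0,-19,16,0,0],[0,0,0,-19,16,0,0]],
])

```text
time: 8.5
position: [0.6762, 0.0173, 0.1477]
tool_rot: [1.46, 0.676, -0.689]
ft_force: [0.5, 0.8, -3.1]
grip_width: 0.311
```

```bash
python3 - <<'E'
from h import *
st()
print("FK offset check: kinematics later")
p=go((.60,.06,.18),0,50,-1)
a=vision.get_image("scene")[:,:,::-1]; cv2.imwrite("pics/c6.png",cv2.resize(a[170:300,220:400],(720,520),interpolation=2))
E
```

```text
t 8.5 grasp [0.664  0.0174 0.1623] az -0.7 sl 50.1 zaxis [-0.007 -1.     0.004] q [ 0.1  -0.06 -0.2   2.15  0.19  0.36 -1.84] F [ 0.5  0.8 -3.1] w 27.0
FK offset check: kinematics later
turn [-0.18  0.45  0.07] shift [-55.  -37.8 -42.2] rows 1.3
```

View pics/c6.png

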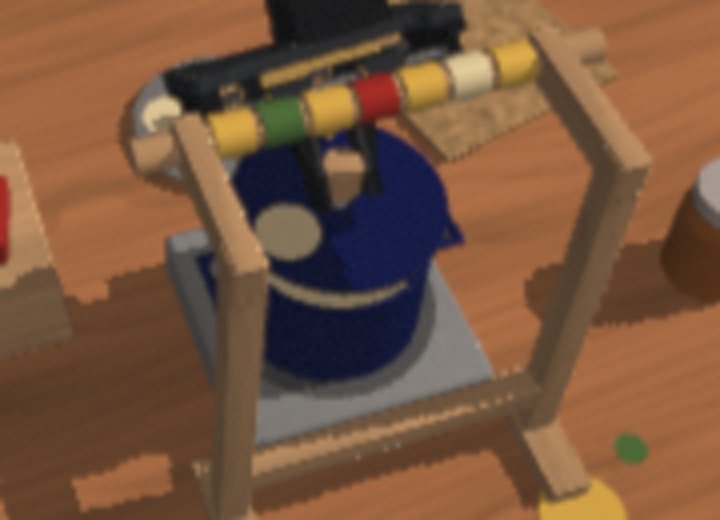

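```bash
sed -i 's/\.019/.057/g' h.py; cat >> h.py <<'E'
def rows(G,az,sl,n=5,flip=-1):  # n in-between poses (vertical-axis turning), from settled current pose
    S=ctrl.get_state(); M=R.from_rotvec(S["tool_rot"]).as_matrix(); g=S["position"]-.057*M[:,0]
    a0=np.degrees(np.arctan2(M[1,0],M[0,0])); s0=np.degrees(np.arcsin(-M[2,0]))
    for t in np.linspace(0,1,n+1)[1:]:
        F=frame(a0+t*(az-a0),s0+t*(sl-s0))@np.diag([1,flip,flip]); P=g+t*(np.array(G)-g)+.057*F[:,0]
        print(np.r_[np.degrees(R.from_matrix(M.T@F).as_rotvec()),1000*M.T@(P-S["position"])].round(0).astype(int).tolist())
E
python3 - <<'E'
from h import *
st(); rows((.57,.08,.22),25,50)
E
```

```text
t 8.55 grasp [0.6392 0.0177 0.1907] az -0.7 sl 50.1 zaxis [-0.007 -1.     0.004] q [ 0.1  -0.06 -0.2   2.15  0.19  0.36 -1.84] F [ 1.1  0.1 -3.2] w 27.0
[-4, 3, 0, -14, -7, -16]
[-8, 7, 0, -27, -14, -31]
[-11, 10, 0, -41, -22, -47]
[-15, 13, 0, -55, -29, -62]
[-19, 16, 0, -70, -37, -78]
```

Emit:
servo_tool([
  [[-4,3,0,-14,-7,-16,0],[-8,7,0,-27,-14,-31,0],[-11,10,0,-41,-22,-47,0],[-15,13,0,-55,-29,-62,0],[-19,16,0,-70,-37,-78,0]],
])

```text
time: 9.18
position: [0.6022, 0.0961, 0.1761]
tool_rot: [1.254, 0.96, -0.352]
ft_force: [0.0, -0.2, -4.0]
grip_width: 0.31
```

Emit:
servo_tool([
  [[0,0,0,0,0,0,0],[0,0,0,0,0,0,0]],
])

```text
time: 9.43
position: [0.6032, 0.0955, 0.1761]
tool_rot: [1.257, 0.957, -0.355]
ft_force: [-0.0, 0.0, -3.4]
grip_width: 0.31
```

```bash
python3 - <<'E'
from h import *
st(); rows((.53,.16,.21),65,50)
E
```

```text
t 9.43 grasp [0.57   0.0806 0.2199] az 24.2 sl 50.2 zaxis [ 0.412 -0.911  0.002] q [-0.11 -0.22  0.06  2.23 -0.46  0.53 -0.86] F [-0.   0.  -3.4] w 26.9
[-6, 5, 0, 1, -2, -23]
[-12, 10, 0, 1, -5, -46]
[-19, 16, 0, 1, -8, -68]
[-25, 21, 0, 0, -11, -91]
[-31, 26, 0, -1, -16, -113]
```

Emit:
servo_tool([
  [[-6,5,0,1,-2,-23,0],[-12,10,0,1,-5,-46,0],[-19,16,0,1,-8,-68,0],[-25,21,0,0,-11,-91,0],[-31,26,0,-1,-16,-113,0]],
])

```text
time: 10.05
position: [0.545, 0.1927, 0.1659]
tool_rot: [0.842, 1.33, 0.2]
ft_force: [0.8, -0.1, -4.2]
grip_width: 0.313
```

Emit:
servo_tool([
  [[0,0,0,0,0,0,0],[0,0,0,0,0,0,0]],
])

```text
time: 10.3
position: [0.5451, 0.1924, 0.1661]
tool_rot: [0.846, 1.328, 0.197]
ft_force: [0.2, 0.3, -3.3]
grip_width: 0.312
```

```bash
python3 - <<'E'
from h import *
st(); rows((.46,.24,.18),105,50)
E
```

```text
t 10.3 grasp [0.5295 0.1595 0.2099] az 64.7 sl 50.3 zaxis [ 0.904 -0.428 -0.001] q [-0.28 -0.06  0.31  2.1  -0.78  0.95  0.02] F [ 0.2  0.3 -3.3] w 27.1
[-6, 5, 0, 10, 3, -25]
[-12, 10, 0, 19, 5, -49]
[-19, 15, 0, 28, 6, -73]
[-25, 21, 0, 37, 7, -97]
[-31, 26, 0, 45, 8, -121]
```

Reachable, joints away from their limits; continuing.

Emit:
servo_tool([
  [[-6,5,0,10,3,-25,0],[-12,10,0,19,5,-49,0],[-19,15,0,28,6,-73,0],[-25,21,0,37,7,-97,0],[-31,26,0,45,8,-121,0]],
])

```text
time: 10.92
position: [0.4506, 0.2757, 0.137]
tool_rot: [0.343, 1.587, 0.749]
ft_force: [-1.2, -0.6, -3.6]
grip_width: 0.31
```

Emit:
servo_tool([
  [[0,0,0,0,0,0,0],[0,0,0,0,0,0,0]],
])

```text
time: 11.18
position: [0.4508, 0.2753, 0.1374]
tool_rot: [0.347, 1.586, 0.746]
ft_force: [-0.7, -0.7, -2.2]
grip_width: 0.309
```

```bash
python3 - <<'E'
from h import *
st(); rows((.421,.262,.075),107,50)
a=vision.get_image("scene")[:,:,::-1]; b=vision.get_image("top")[:,:,::-1]
A=cv2.resize(a[90:250,230:420],(475,400),interpolation=2);B=cv2.resize(b[150:270,130:220],(300,400),interpolation=2)
cv2.imwrite("pics/c7.png",np.hstack([A,B]))
E
```

```text
t 11.18 grasp [0.4604 0.2401 0.1812] az 105.2 sl 50.2 zaxis [ 0.966  0.26  -0.002] q [-0.34  0.16  0.26  1.94 -0.76  1.29  0.5 ] F [-0.7 -0.7 -2.2] w 26.9
[0, 0, 0, 20, -9, -7]
[-1, 0, 0, 41, -17, -13]
[-1, 1, 0, 61, -26, -20]
[-1, 1, 0, 81, -35, -27]
[-2, 1, 0, 102, -44, -33]
```

View pics/c7.png

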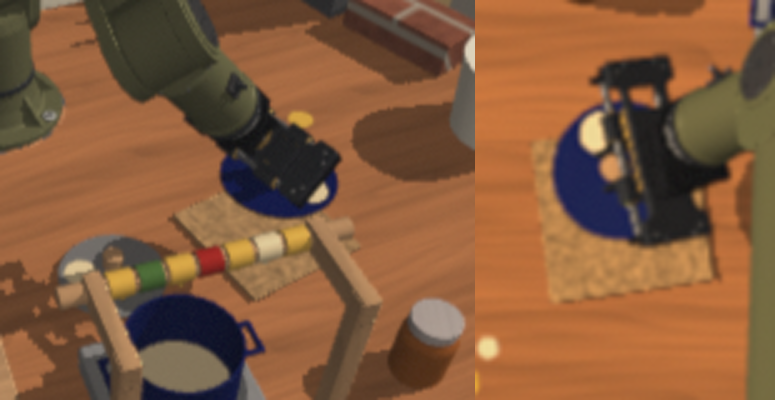

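Emit:
servo_tool([
  [[0,0,0,20,-9,-7,0],[-1,0,0,41,-17,-13,0],[-1,1,0,61,-26,-20,0],[-1,1,0,81,-35,-27,0],[-2,1,0,102,-44,-33,0]],
])

```text
time: 11.9
position: [0.4097, 0.2978, 0.0302]
tool_rot: [0.314, 1.588, 0.78]
ft_force: [0.5, -0.6, -3.3]
grip_width: 0.314
```

Emit:
servo_tool([
  [[0,0,0,0,0,0,0],[0,0,0,0,0,0,0]],
])

```text
time: 12.15
position: [0.4105, 0.2979, 0.0317]
tool_rot: [0.315, 1.588, 0.781]
ft_force: [-0.1, 0.3, -2.6]
grip_width: 0.314
```

```bash
python3 - <<'E'
from h import *
print("knob before",onz("top",(171.1,200.1),.19))
st(); rows((.421,.262,.051),107,50)
t=vision.get_image("top"); c=max(blobs(t,(110,120,20),(130,255,160),(130,150,90,110)),key=cv2.contourArea)
e=cv2.fitEllipse(cv2.convexHull(c)); print("lid",e,onz("top",e[0],.048),cv2.boundingRect(c))
E
```

```text
knob before [0.45821605 0.23926376 0.19      ]
t 12.15 grasp [0.4211 0.2629 0.0755] az 107.0 sl 50.2 zaxis [0.954 0.299 0.007] q [-0.35  0.26  0.22  2.09 -0.85  1.12  0.68] F [-0.1  0.3 -2.6] w 27.3
[1, 0, 0, 4, -3, 0]
[1, 0, 0, 7, -6, 0]
[1, 0, 0, 11, -10, 0]
[1, 0, 0, 15, -13, 0]
[1, 0, 0, 18, -16, -1]
lid ((163.58505249023438, 217.14845275878906), (15.249409675598145, 33.83025360107422), 148.58847045898438) [0.40133305 0.29522153 0.048     ] (155, 201, 22, 30)
```

Emit:
servo_tool([
  [[0,0,0,5,-4,0,0],[0,0,0,10,-9,0,0],[0,0,0,14,-12,0,0],[0,0,0,18,-15,0,0],[0,0,0,18,-15,0,0]],
])

```text
time: 12.82
position: [0.4089, 0.298, 0.007]
tool_rot: [0.314, 1.59, 0.782]
ft_force: [-1.0, -0.0, -3.2]
grip_width: 0.309
```

Emit:
servo_tool([
  [[0,0,0,1,-1,0,0],[0,0,0,3,-2,0,0],[0,0,0,3,-2,0,0]],
])

```text
time: 13.2
position: [0.4091, 0.2985, 0.0039]
tool_rot: [0.314, 1.589, 0.782]
ft_force: [0.9, 0.5, -3.1]
grip_width: 0.312
```

```bash
python3 - <<'E'
from h import *
st()
E
```

```text
t 13.2 grasp [0.4199 0.2636 0.0476] az 107.1 sl 50.2 zaxis [0.954 0.301 0.005] q [-0.34  0.31  0.21  2.1  -0.88  1.08  0.74] F [ 0.9  0.5 -3.1] w 27.2
```

Not yet touching (force still the lid's weight). Lower in small steps.

Emit:
servo_tool([
  [[0,0,0,1,-1,0,0],[0,0,0,2,-1,0,0],[0,0,0,2,-1,0,0]],
])

```text
time: 13.58
position: [0.4096, 0.2989, 0.0028]
tool_rot: [0.315, 1.588, 0.783]
ft_force: [-0.6, -5.0, 5.8]
grip_width: 0.312
```

Emit:
servo_tool([
  [[0,0,0,1,-1,0,0],[0,0,0,2,-1,0,0],[0,0,0,2,-1,0,0]],
])

```text
time: 13.95
position: [0.4097, 0.2994, 0.0028]
tool_rot: [0.317, 1.588, 0.785]
ft_force: [-5.4, -10.6, 19.4]
grip_width: 0.315
```

```bash
python3 - <<'E'
from h import *
st()
E
```

```text
t 13.95 grasp [0.4204 0.2643 0.0465] az 107.0 sl 49.9 zaxis [0.954 0.301 0.007] q [-0.34  0.31  0.21  2.1  -0.89  1.08  0.74] F [ -5.4 -10.6  19.4] w 27.4
```

Emit:
servo_tool([
  [[0,0,0,-2,1,0,0],[0,0,0,-2,1,0,40],[0,0,0,-2,1,0,60],[0,0,0,-2,1,0,75],[0,0,0,-2,1,0,75]],
])

```text
time: 14.58
position: [0.409, 0.299, 0.0016]
tool_rot: [0.314, 1.59, 0.782]
ft_force: [0.6, -0.6, 0.6]
grip_width: 0.682
```

Emit:
servo_tool([
  [[0,0,0,0,0,0,75],[0,0,0,-20,0,0,75],[0,0,0,-50,0,0,75],[0,0,0,-80,0,0,75],[0,0,0,-120,0,0,75]],
])

```text
time: 15.2
position: [0.4318, 0.2241, 0.0954]
tool_rot: [0.314, 1.589, 0.781]
ft_force: [-0.1, 0.2, -0.8]
grip_width: 0.862
```

```bash
python3 - <<'E'
from h import *
st(); rows((.46,.10,.25),60,60)
a=vision.get_image("scene")[:,:,::-1]; b=vision.get_image("top")[:,:,::-1]
A=cv2.resize(a[90:250,230:420],(475,400),interpolation=2);B=cv2.resize(b[150:270,130:220],(300,400),interpolation=2)
cv2.imwrite("pics/c8.png",np.hstack([A,B]))
print(proj("top",(.421,.262,.047)))
E
```

```text
t 15.2 grasp [0.4425 0.1892 0.1391] az 107.1 sl 50.2 zaxis [0.954 0.301 0.005] q [-0.27  0.2   0.29  2.   -0.74  1.3   0.67] F [-0.1  0.2 -0.8] w 75.0
[8, -6, -2, -29, -2, 4]
[15, -12, -4, -59, -5, 7]
[23, -17, -6, -89, -8, 9]
[31, -22, -8, -119, -11, 11]
[39, -27, -9, -150, -15, 11]
[172.52081726 212.06794306]
```

View pics/c8.png

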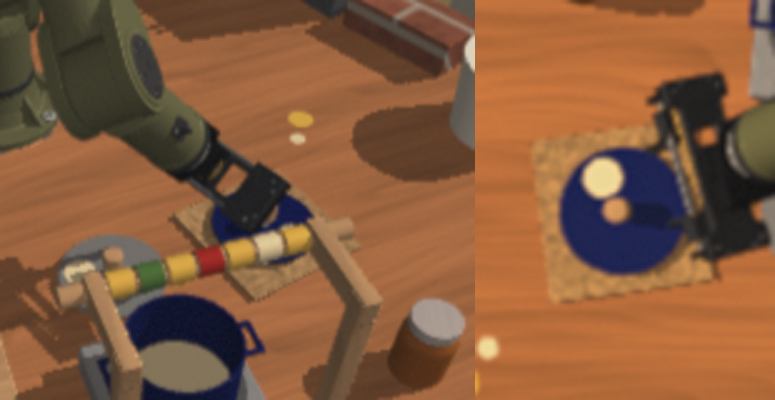

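Emit:
servo_tool([
  [[8,-6,-2,-29,-2,4,75],[15,-12,-4,-59,-5,7,75],[23,-17,-6,-89,-8,9,75],[31,-22,-8,-119,-11,11,75],[39,-27,-9,-150,-15,11,75]],
])

```text
time: 15.92
position: [0.4738, 0.1252, 0.2007]
tool_rot: [0.793, 1.357, 0.003]
ft_force: [-0.3, 0.1, -0.1]
grip_width: 0.865
```

Emit:
servo_tool([
  [[0,0,0,0,0,0,75],[0,0,0,0,0,0,75]],
])

```text
time: 16.18
position: [0.4734, 0.1262, 0.1988]
tool_rot: [0.788, 1.361, 0.009]
ft_force: [-0.3, 0.2, -0.6]
grip_width: 0.859
```

```bash
python3 - <<'E'
from h import *
st(); rows((.45,-.1,.27),15,75)
E
```

```text
t 16.18 grasp [0.4591 0.1011 0.2479] az 60.4 sl 59.6 zaxis [ 0.868 -0.496 -0.002] q [-0.22 -0.27  0.25  2.13 -0.46  1.06 -0.31] F [-0.3  0.2 -0.6] w 74.8
[8, -4, -3, -22, -32, 22]
[16, -8, -6, -45, -64, 44]
[24, -12, -9, -68, -97, 65]
[33, -15, -12, -91, -130, 84]
[42, -18, -15, -114, -162, 102]
```

Emit:
servo_tool([
  [[8,-4,-3,-22,-32,22,75],[16,-8,-6,-45,-64,44,75],[24,-12,-9,-68,-97,65,75],[33,-15,-12,-91,-130,84,75],[42,-18,-15,-114,-162,102,75]],
])

```text
time: 16.8
position: [0.4629, -0.0981, 0.214]
tool_rot: [1.139, 1.159, -0.8]
ft_force: [0.5, 0.2, 0.2]
grip_width: 0.863
```

Emit:
servo_tool([
  [[0,0,0,0,0,0,75],[0,0,0,0,0,0,75]],
])

```text
time: 17.05
position: [0.4637, -0.0948, 0.2141]
tool_rot: [1.134, 1.162, -0.79]
ft_force: [-0.3, -0.3, 0.7]
grip_width: 0.86
```

```bash
python3 - <<'E'
from h import *
st(); rows((.453,-.3,.16),-7,80)
E
```

```text
t 17.05 grasp [ 0.4492 -0.099   0.269 ] az 16.1 sl 74.7 zaxis [ 0.287 -0.958  0.003] q [ 0.47 -0.27 -0.17  2.02 -0.21  1.17 -0.92] F [-0.3 -0.3  0.7] w 74.8
[5, -1, -1, 18, -17, 40]
[10, -2, -2, 36, -35, 79]
[14, -3, -3, 55, -52, 119]
[19, -4, -4, 73, -70, 158]
[23, -5, -5, 91, -87, 197]
```

Emit:
servo_tool([
  [[5,-1,-1,18,-17,40,75],[10,-2,-2,36,-35,79,75],[14,-3,-3,55,-52,119,75],[19,-4,-4,73,-70,158,75],[23,-5,-5,91,-87,197,75]],
])

```text
time: 17.68
position: [0.4631, -0.3018, 0.1043]
tool_rot: [1.369, 1.008, -1.166]
ft_force: [0.9, -0.9, 0.4]
grip_width: 0.86
```

Emit:
servo_tool([
  [[0,0,0,0,0,0,75],[0,0,0,0,0,0,75]],
])

```text
time: 17.92
position: [0.4634, -0.3005, 0.1054]
tool_rot: [1.368, 1.009, -1.164]
ft_force: [-0.7, 0.4, 0.1]
grip_width: 0.861
```

```bash
python3 - <<'E'
from h import *
st(); rows((.453,-.3,.09),-7,80)
S=ctrl.get_state();M=R.from_rotvec(S["tool_rot"]).as_matrix()
for s in(-.0375,.0375): p=S["position"]+s*M[:,2]-.038*M[:,0]; print("tips",proj("scene",p)-[160,190],proj("top",p)-[290,170])
a=vision.get_image("scene")[:,:,::-1]; b=vision.get_image("top")[:,:,::-1]
A=cv2.resize(a[190:250,160:220],(400,400),interpolation=0);B=cv2.resize(b[170:230,290:350],(400,400),interpolation=0)
cv2.imwrite("pics/c9.png",np.hstack([A,B]))
E
```

```text
t 17.93 grasp [ 0.4532 -0.2993  0.1615] az -6.7 sl 79.6 zaxis [-0.119 -0.993 -0.001] q [ 0.63  0.04 -0.04  1.95 -0.1   0.99 -1.06] F [-0.7  0.4  0.1] w 74.9
[0, 0, 0, 14, -3, 0]
[0, 0, 0, 28, -5, 0]
[0, 0, 0, 42, -8, 0]
[0, 0, 0, 56, -11, 1]
[0, 0, 0, 70, -13, 1]
tips [28.26510889 18.14522787] [24.01781901 31.69823362]
tips [ 2.04879315 23.53229445] [44.952713  34.4422934]
```

View pics/c9.png

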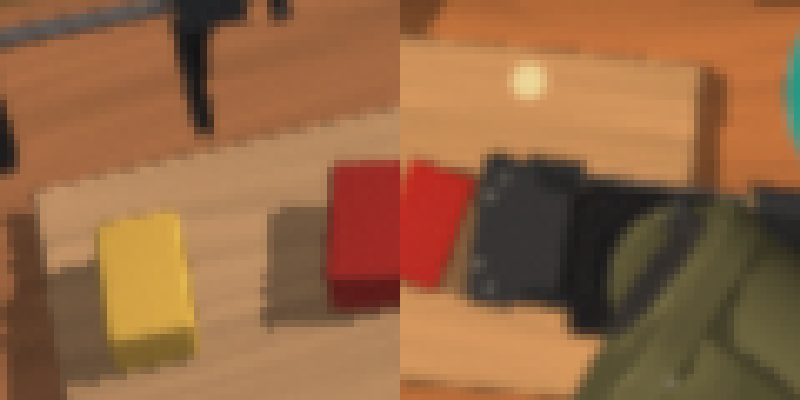

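```bash
python3 - <<'E'
from h import *
P=[onz("scene",(160+x/6.667,190+y/6.667),.046) for x,y in [(99,224),(181,212),(194,332),(112,344)]]
P=np.array(P)[:,:2]; print(P.round(3),P.mean(0)); e=(P[2]+P[3]-P[0]-P[1])/2; print(np.linalg.norm(e),np.degrees(np.arctan2(e[1],e[0])))
E
```

```text
[[ 0.422 -0.311]
 [ 0.43  -0.274]
 [ 0.498 -0.285]
 [ 0.491 -0.321]] [ 0.46022594 -0.29751275]
0.06974703190065215 -8.639278650563995
```

```bash
python3 - <<'E'
from h import *
st(); rows((.458,-.298,.038),-8,80)
E
```

```text
t 18.02 grasp [ 0.4536 -0.2995  0.1625] az -7.1 sl 79.5 zaxis [-0.119 -0.993  0.001] q [ 0.63  0.04 -0.04  1.95 -0.1   0.99 -1.06] F [0.9 0.4 0.1] w 74.9
[0, 0, 0, 25, -4, 0]
[1, 0, 0, 49, -8, -1]
[1, 0, 0, 74, -11, -1]
[1, 0, 0, 99, -15, -2]
[1, 0, 0, 123, -19, -2]
```

Emit:
servo_tool([
  [[0,0,0,30,-4,0,75],[1,0,0,60,-9,-1,75],[1,0,0,90,-14,-1,75],[1,0,0,110,-17,-2,75],[1,0,0,117,-18,-2,75]],
])

```text
time: 18.65
position: [0.4666, -0.2995, -0.0129]
tool_rot: [1.382, 0.999, -1.176]
ft_force: [0.3, -0.1, 0.6]
grip_width: 0.864
```

Emit:
servo_tool([
  [[0,0,0,0,0,0,75],[0,0,0,0,0,0,75]],
])

```text
time: 18.9
position: [0.4677, -0.3015, -0.0109]
tool_rot: [1.382, 0.995, -1.176]
ft_force: [0.0, 0.3, -0.4]
grip_width: 0.863
```

```bash
python3 - <<'E'
from h import *
st(); go((.458,-.298,.037),-8,80,-1)
E
```

```text
t 18.9 grasp [ 0.4574 -0.3001  0.0451] az -7.7 sl 79.5 zaxis [-0.139 -0.99  -0.001] q [ 0.62  0.19 -0.04  2.05 -0.11  0.74 -1.06] F [ 0.   0.3 -0.4] w 75.0
turn [-0.   -0.06 -0.53] shift [ 8.  -1.7 -2.1] rows 0.1
```

Emit:
servo_tool([
  [[0,0,0,7,-1,-2,75],[0,0,0,7,-1,-2,75],[0,0,0,7,-1,-2,50],[0,0,0,7,-1,-2,20],[0,0,0,7,-1,-2,20]],
], newtons=25)

```text
time: 19.52
position: [0.4673, -0.2992, -0.0193]
tool_rot: [1.383, 0.997, -1.177]
ft_force: [0.1, -0.6, -0.5]
grip_width: 0.606
```

Emit:
servo_tool([
  [[0,0,0,0,0,0,20],[0,0,0,0,0,0,20],[0,0,0,0,0,0,20],[0,0,0,-10,0,0,20],[0,0,0,-25,0,0,20]],
])

```text
time: 20.15
position: [0.4623, -0.2981, 0.0056]
tool_rot: [1.383, 0.998, -1.178]
ft_force: [0.5, 0.2, -0.3]
grip_width: 0.454
```

```bash
python3 - <<'E'
from h import *
st(); rows((.48,-.20,.27),-5,65)
E
```

```text
t 20.15 grasp [ 0.4521 -0.2969  0.0617] az -7.2 sl 79.6 zaxis [-0.139 -0.99  -0.003] q [ 0.63  0.15 -0.04  2.05 -0.1   0.78 -1.06] F [ 0.5  0.2 -0.3] w 39.5
[-1, 0, 3, -41, 13, -20]
[-2, 0, 6, -81, 26, -40]
[-2, 0, 9, -122, 39, -61]
[-3, 1, 12, -163, 53, -81]
[-3, 1, 15, -204, 66, -101]
```

Emit:
servo_tool([
  [[-1,0,3,-41,13,-20,20],[-2,0,6,-81,26,-40,20],[-2,0,9,-122,39,-61,20],[-3,1,12,-163,53,-81,20],[-3,1,15,-204,66,-101,20]],
])

```text
time: 20.78
position: [0.5045, -0.2025, 0.2208]
tool_rot: [1.435, 0.821, -0.938]
ft_force: [-1.0, -0.8, 0.1]
grip_width: 0.46
```

Emit:
servo_tool([
  [[0,0,0,0,0,0,20],[0,0,0,0,0,0,20]],
])

```text
time: 21.02
position: [0.5039, -0.203, 0.218]
tool_rot: [1.434, 0.824, -0.941]
ft_force: [-0.2, -0.4, -0.8]
grip_width: 0.459
```

```bash
python3 - <<'E'
from h import *
st(); rows((.575,-.0,.235),0,51)
E
```

```text
t 21.02 grasp [ 0.4795 -0.201   0.2694] az -4.6 sl 64.6 zaxis [-0.085 -0.996 -0.002] q [ 0.58 -0.26 -0.11  2.05 -0.24  0.94 -1.09] F [-0.2 -0.4 -0.8] w 39.9
[-1, 0, 3, 13, 14, -42]
[-2, 1, 5, 26, 28, -84]
[-3, 1, 8, 38, 41, -127]
[-3, 2, 11, 51, 55, -169]
[-4, 2, 14, 63, 69, -211]
```

Emit:
servo_tool([
  [[-1,0,3,13,14,-42,20],[-2,1,5,26,28,-84,20],[-3,1,8,38,41,-127,20],[-3,2,11,51,55,-169,20],[-4,2,14,63,69,-211,20]],
])

```text
time: 21.65
position: [0.6109, 0.0004, 0.1889]
tool_rot: [1.458, 0.683, -0.698]
ft_force: [0.9, 0.3, -0.4]
grip_width: 0.45
```

Emit:
servo_tool([
  [[0,0,0,0,0,0,20],[0,0,0,0,0,0,20]],
])

```text
time: 21.9
position: [0.6107, -0.0012, 0.1897]
tool_rot: [1.457, 0.684, -0.699]
ft_force: [-0.1, -0.8, 0.2]
grip_width: 0.454
```

```bash
python3 - <<'E'
from h import *
st(); rows((.645,.016,.19),-1,50)
E
```

```text
t 21.9 grasp [ 0.5747 -0.0006  0.2338] az -0.8 sl 50.7 zaxis [-0.008 -1.     0.005] q [ 0.43 -0.27 -0.44  2.21 -0.18  0.5  -1.49] F [-0.1 -0.8  0.2] w 39.5
[0, 0, 0, 16, 5, -3]
[1, 0, 0, 31, 11, -7]
[1, 0, 0, 47, 16, -10]
[1, 0, 1, 63, 22, -14]
[1, 0, 1, 78, 27, -17]
```

Emit:
servo_tool([
  [[0,0,0,16,5,-3,20],[1,0,0,31,11,-7,20],[1,0,0,47,16,-10,20],[1,0,1,63,22,-14,20],[1,0,1,78,25,-17,20]],
])

```text
time: 22.52
position: [0.6806, 0.0135, 0.1459]
tool_rot: [1.478, 0.662, -0.694]
ft_force: [-0.9, -0.5, -0.5]
grip_width: 0.461
```

Emit:
servo_tool([
  [[0,0,0,0,0,0,20],[0,0,0,0,0,0,20]],
])

```text
time: 22.78
position: [0.6802, 0.0146, 0.1468]
tool_rot: [1.478, 0.663, -0.692]
ft_force: [-0.1, -0.5, -0.2]
grip_width: 0.456
```

```bash
python3 - <<'E'
from h import *
st(); rows((.642,.016,.125),-1,50)
E
```

```text
t 22.77 grasp [0.6433 0.0152 0.1902] az -0.9 sl 49.6 zaxis [-0.023 -1.    -0.006] q [ 0.54 -0.05 -0.63  2.14  0.14  0.34 -1.81] F [-0.1 -0.5 -0.2] w 39.7
[0, 0, 0, 10, -9, 0]
[0, 0, 0, 20, -17, 0]
[0, 0, 0, 29, -26, 0]
[0, 0, 0, 39, -35, 0]
[0, 0, 0, 49, -44, 0]
```

Emit:
servo_tool([
  [[0,0,0,10,-9,0,20],[0,0,0,20,-17,0,20],[0,0,0,29,-26,0,20],[0,0,0,39,-35,0,20],[0,0,0,48,-43,0,20]],
])

```text
time: 23.4
position: [0.6788, 0.0154, 0.0827]
tool_rot: [1.477, 0.662, -0.691]
ft_force: [-0.0, 0.2, -0.6]
grip_width: 0.459
```

Emit:
servo_tool([
  [[0,0,0,0,0,0,20],[0,0,0,0,0,0,20]],
])

```text
time: 23.65
position: [0.6793, 0.0163, 0.0835]
tool_rot: [1.477, 0.662, -0.69]
ft_force: [-0.2, 0.2, -1.1]
grip_width: 0.456
```

```bash
python3 - <<'E'
from h import *
st()
E
```

```text
t 23.65 grasp [0.6423 0.0168 0.1268] az -0.8 sl 49.5 zaxis [-0.021 -1.    -0.005] q [ 0.51  0.06 -0.63  2.2   0.55  0.22 -2.2 ] F [-0.2  0.2 -1.1] w 39.6
```

Emit:
servo_tool([
  [[0,0,0,0,0,0,62],[0,0,0,0,0,0,62],[0,0,0,0,0,0,62],[0,0,0,0,0,0,62],[0,0,0,0,0,0,62]],
])

```text
time: 24.28
position: [0.6789, 0.0166, 0.0823]
tool_rot: [1.477, 0.664, -0.69]
ft_force: [-0.8, -0.7, -0.8]
grip_width: 0.711
```

Emit:
servo_tool([
  [[0,0,0,-20,0,0,62],[0,0,0,-45,0,0,62],[0,0,0,-75,0,0,62],[0,0,0,-110,0,0,62],[0,0,0,-140,0,0,62]],
])

```text
time: 24.9
position: [0.6012, 0.0165, 0.1805]
tool_rot: [1.477, 0.659, -0.69]
ft_force: [0.4, -0.5, 1.1]
grip_width: 0.713
```

Emit:
servo_tool([
  [[0,0,0,0,0,0,62],[0,0,0,0,0,0,62]],
])

```text
time: 25.15
position: [0.6009, 0.0199, 0.1767]
tool_rot: [1.473, 0.667, -0.689]
ft_force: [-0.4, 0.4, -0.4]
grip_width: 0.713
```

```bash
python3 - <<'E'
from h import *
st()
a=vision.get_image("scene")[:,:,::-1]; b=vision.get_image("top")[:,:,::-1]
A=cv2.resize(a[130:280,210:400],(507,400),interpolation=2);B=cv2.resize(b[110:240,145:275],(290,400),interpolation=2)
cv2.imwrite("pics/c10.png",np.hstack([A,B]))
E
```

```text
t 25.15 grasp [0.564  0.0204 0.2202] az -0.7 sl 49.7 zaxis [-0.017 -1.    -0.003] q [ 0.27 -0.29 -0.36  2.27 -0.04  0.45 -1.67] F [-0.4  0.4 -0.4] w 62.0
```

View pics/c10.png

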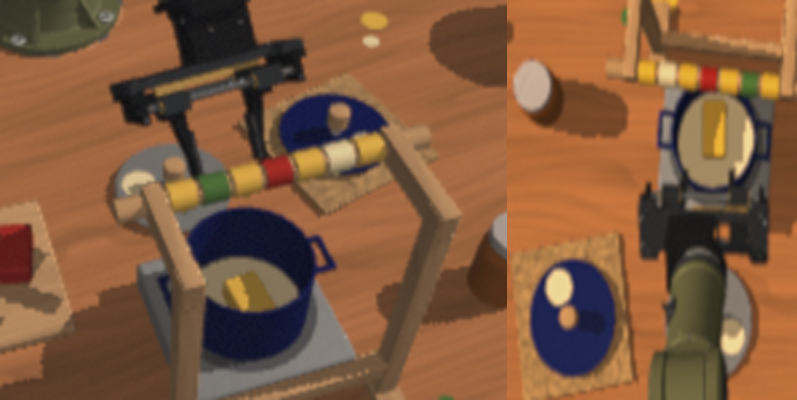

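The yellow block lies in the middle of the pot (top crop 713,130), the lid lies flat in the middle of the mat (top crop 570,318), and the gripper is clear of everything. I'm handing in.

```bash
python3 -c "
from bench import close_job
print(close_job())"
```

```text
the job is handed in; nothing more can be done
None
```

The job is handed in, at about 25 s of the 59 s allowed. I lifted the blue lid by its knob, kept it level and set it down on the cork mat. I then let the yellow wax go inside the pot's mouth, with its centre at or just below the rim.

**Last checks:**
- **Lid:** the last picture shows it flat, knob up, in the middle of the mat. The knob was about 2 mm from my estimate of the mat's centre when I let go.
- **Yellow wax:** it is at rest near the middle of the pot.
- **Robot:** it is clear of everything, with no contact force.
- **Things to leave alone:** I never went near the mug or the jar. The red wax stayed put as the gripper came down beside it for the yellow block. The last crop shows only part of the red wax and the jar and not the mug, so I did not measure them again.

**What went wrong or disagreed:**
- **First grasp:** it closed on air. Both cameras put the fingertips about 38 mm short of the reported TCP along the tool axis. I used that offset from then on; later pictures agreed and both grasps held.
- **Setting down the lid:** the push on the mat peaked at about 20 N. I backed off before opening the fingers.
- **Lid centre by colour:** one fit was unusable because the gripper hid part of the lid. I relied on the knob's position instead.

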